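# Fit a bayonet filter cartridge in an analyser's drop-down service door and hold it home

### The arm

A 6-joint arm with a two-finger parallel gripper is mounted at the origin on the work surface. World frame = base frame: x ahead of the robot, y to its left, z up, the work surface at z = 0. Lengths are in m, angles in rad, forces in N, time in s.
With the tool pointing down it reaches from about 0.4 to 0.825 m from the base axis. Payload 7 kg.
Tool frame: the origin (TCP) lies midway between the tips of the shut fingers; the grasp point (between the pads) lies 19 mm behind it; z points along the fingers, y is the line along which they close (so a half turn about z gives the same grasp; the last joint's range is limited). The gripper opens to 88 mm and grips with 3 to 60 N. Pads are 19 mm wide; open, the fingers measure 130 mm over their backs; the gripper's body (78 mm by 193 mm) begins 47 mm behind the grasp point.
Start: joints at [-0.82, 0.359, 0.012, 0, -1.224, -0.288], TCP at [0.301, -0.604, 0.227] pointing down, gripper open.
Joint ranges: [-3.07, 3.07], [-1.43, 2.12], [-1.02, 1.25], [-3.03, 1.67], [-3.05, -0], [-3.03, 3.03]. Speed limits (rad/s): [2.39, 2.39, 3.01, 3.14, 3.14, 3.14].

### API

Orientations are given as [roll, pitch, yaw] about the fixed x, y, z axes, in that order (R = Rz(yaw) Ry(pitch) Rx(roll)).
In Python, from station import arm, grab_frame, camera_params, spot_in gives the robot as it stands.
- The arm moves only by the shell command python3 -m jog 'ROWS' [FORCE]. ROWS is JSON, a list that holds one entry, the list of rows, each a list of 7 numbers: the shift along the tool's x, y, z in mm, then the turn, a rotation vector about the tool's x, y, z in rad, then the finger opening in mm, from 0 to 87.6. In form: [[[x, y, z, wx, wy, wz, fingers], ...]]. A call has 1 to 20 rows; each row is the pose to reach, as a shift and turn from the pose commanded when the call began, along the tool's axes at that moment; what a row does not reach only later rows make up. A row lasts 1/8 s, in which the tool goes at most 62.5 mm and 10.7 degrees, less where a joint would pass 70% of its speed; a pose out of reach is approached as far as the arm can. A call with a gripper value outside its range is refused whole. The fingers move at their own pace and stop on an object; FORCE is the grip in N (left out, the last holds). Time passes only in rows, so rows that repeat a pose let the fingers close. It gives the time, the measured TCP pose, the force, the opening and the grip force at its end, in the units of the state.
- arm.get_state(): the state, without advancing time (a new reading comes with each control period).
- grab_frame(name): name is "scene" or "top"; returns (picture, depth): 420x560x3 uint8, blue, green, red; 420x560 float32, m along the optical axis (not along the pixel's ray), 0 where there is no reading.
- camera_params(name): a dict with "mtx" (3x3 intrinsics, pixels), "R" (3x3) and "t" (3): a world point X has camera coordinates R X + t. Camera axes: x right, y down, z forward; pixel columns grow to the right and rows downward; lengths in m; the calibration is good to about 2 mm. A picture is of the moment at which its call begins. camera_params takes no time and is no camera call.
- arm.job_done(): hands the job in; it is judged then, once.
Trained networks look in the newest picture that a camera, given by its name, has taken for a name from the list of things; names that differ only in an ending like _2 or _b are one class to them, and where a whole thing is asked for, a point or a joint stands for the part that bears it (a point fixed in the world has none). Each returns a list of dicts, best first, with "confidence" (0 to 1); they miss things now and then, are a little off and sometimes report something else, mostly with a low value. They report only what shows in the picture. A call takes as long as a camera call. They do not tell look-alikes from the thing itself.
- spot_in(query, camera): "uv" ([column, row] in pixels, amid what is visible of it).
The state is a dict: "t": time; "q": joint angles; "qd": joint speeds; "joint_efforts": joint torques, N m; "eef_pos": TCP position; "ee_rot": TCP orientation; "force": force on the tool from outside, world axes, zero at the start; "moment": the same for the moment, N m; "width": finger opening in m; "gripper_force": force on a finger pad.
Only numpy, scipy, OpenCV 4.12 (cv2) and the standard library are available. Lean on these libraries where they do the work, as an engineer would, in place of code of your own. Each camera call takes 0.05 s, during which the arm holds its last target. There are 200 camera calls.

### The job

Pull the analyser's ajar service door down until it lies fully open, then take the filter cartridge with the blue grip from the tray, push it down into the sprung bayonet socket on the inside of the door and twist it a quarter turn clockwise (seen from above), against the spring, to its stop. Finish while still gripping the cartridge, holding it pushed in and turned. Leave the orange cartridge and the other things on the bench where they are.

Things in the scene. Friction and masses are not known exactly. Their poses are not given: they have to be found in the camera images.
- hinge (a point): middle of the hinge line of the bench analyser: a white box 274 mm wide, 200 mm deep, 225 mm tall, fixed to the bench, with a blue-faced service door in front. The point is 50 mm above the table at the analyser's front. x points into the analyser (away from the robot), y along the hinge, z up
- service_door (a joint): angle of the bottom-hinged service door (rad): 0 shut and upright, 1.57 lying level towards the robot, its stop. Starts ajar, stays where left (stiff hinge, about 1 N m to move). 250 mm wide, 175 mm high, 38 mm thick outwards from its inner face, which contains the hinge line
- tab (a point): middle of the inner face of the door's blue pull tab, 195 mm from the hinge line. The tab, 120 mm wide and 10 mm thick, spans 175 to 210 mm from the hinge, above the door's edge and the analyser's top, so closed fingers can go behind it from above. Axes turn with the door: z from hinge to tab, x out of the inner face (up when open)
- socket_mouth (a point): centre of the bayonet socket's mouth, in the top of a 72 mm square aluminium plate flush with the door's inner face, 130 mm from the hinge line. z out of the socket (up when open), x along its two notches, which point to and from the hinge. Hole 40 mm in diameter, notches 14 mm wide out to 30 mm from the centre; plate 6 mm thick
- socket_plate (a point): same point as the mouth. The cartridge enters with its lugs in line with the notches. Fully in, its flange lies on the plate and its grip point is 38 mm above the mouth. It turns only when within 3 mm of that, lugs below the plate; there they turn freely until they meet the sprung ring
- plunger (a joint): travel of the socket's sprung brass plunger (m): 0 at rest with its top 14 mm below the mouth, 0.010 with the cartridge fully in; pushes back with about 3 N at first and 7 N fully in
- rotor (a joint): turn of the socket's sprung ring (rad): two red dogs under the plate that the lugs push round clockwise. The lugs meet them after about 0.17 rad; the ring stops at 1.33, with the cartridge turned about 1.5 rad (a quarter turn). Return torque 0.02 to 0.09 N m
- blue_grip (a point): middle of the blue grip of the cartridge to fit: an upright flat bar 44 mm long, 12 mm thick, 40 to 78 mm above the cartridge's foot. The point is 62 mm above the foot, 38 mm above the flange's underside. z up, x along the grip bar and the lugs below it (half a turn makes no difference)
- blue_foot (a point): foot of the blue cartridge (0.1 to 0.2 kg), which stands in the tray. Upwards: grey nose 35 mm in diameter, 24 mm long, chamfered 3 mm; through it a steel bar along x whose ends are two lugs (54 mm tip to tip, 8 mm wide, 9 to 15 mm up); black flange 52 mm in diameter, 24 to 28 mm up; white drum 44 mm in diameter to 40 mm; grip bar to 78 mm
- orange_grip (a point): middle of the grip of the other cartridge, the same shape but with an orange grip, standing in the same tray; leave alone
- tray: white tray that holds the two cartridges, 240 x 110 x 16 mm, walls and floor 4 mm thick, origin under its centre, x along its length; fixed
- bottle: glass bottle with a blue cap, 70 mm in diameter, 150 mm tall, origin at the centre of its foot; leave alone
- jar: clear jar with a white cap, 48 mm in diameter, 75 mm tall, origin at its foot; leave alone
- vial: amber vial, 32 mm in diameter, 60 mm tall, origin at its foot; leave alone
- tipbox: white pipette-tip box with a blue rack on top, 124 x 89 x 76 mm, origin at its foot; leave alone
- timer: blue block-shaped timer, 60 x 60 x 45 mm, origin at its foot; leave alone
- pipette: blue and white pipette lying on the bench, 240 mm long along its x, 26 mm wide, 22 mm high, origin at its underside; leave alone
Mind the look-alikes: they are no part of the job. Leave any pink look-alike of the part that bears blue_grip alone.

How it is judged:
By the outcome, as a careful person would: the job done as asked, in the order asked, and still so for the second after the job is handed in, while the arm keeps its last pose, push and grip.
It also fails if it takes over 64 s, if anything falls off the work surface, if the arm or the gripper's body presses on something with over 40 N, if the wrist force passes 120 N, or if a joint passes its speed limit or range.

## Working session

There is one attempt and no reset: what is moved stays moved. The work goes in short steps, Python scripts to look and compute and a shell command to move; the robot and the scene stay as the last step left them, time stands still between calls to the robot, and variables do not carry over. Pictures are saved under pics/ and viewed, at most 10 in all, crops included, and the job is handed in when it is done.

```bash
mkdir -p pics; ls
cat > h.py <<'E'
import numpy as np, cv2
from station import arm, grab_frame, camera_params, spot_in
from scipy.spatial.transform import Rotation as Ro
def unproj(cam,d,u,v,z=None):
    p=camera_params(cam);K=np.array(p["mtx"]);R=np.array(p["R"]);t=np.array(p["t"])
    z=d[int(round(v)),int(round(u))] if z is None else z
    c=np.linalg.inv(K)@np.array([u,v,1.])*z
    return R.T@(c-t)
def cloud(cam,d):
    p=camera_params(cam);K=np.array(p["mtx"]);R=np.array(p["R"]);t=np.array(p["t"])
    v,u=np.mgrid[:d.shape[0],:d.shape[1]]
    c=np.stack([u,v,np.ones_like(u)],-1)@np.linalg.inv(K).T*d[...,None]
    return (c-t)@R
def totool(dp):
    s=arm.get_state();return tool_R(s).T@np.array(dp)*1000
def tool_R(s):
    r=np.array(s["ee_rot"]);return r if r.shape==(3,3) else Ro.from_euler('xyz',r).as_matrix()
E
python3 - <<'E'
from h import *
s=arm.get_state();print({k:np.round(v,3).tolist() for k,v in s.items()})
for c in ("scene","top"):
    im,d=grab_frame(c);cv2.imwrite(f"pics/{c}0.png",im);np.save(f"pics/{c}0.npy",d)
    p=camera_params(c);R=np.array(p["R"]);print(c,"cam at",np.round(-R.T@np.array(p["t"]),3),"fwd",np.round(R[2],2),p["mtx"][0][0])
    for q in ["blue_grip","orange_grip","tab","socket_mouth","hinge","service_door","tray","analyser" if 0 else "timer"]:
        for r in spot_in(q,c)[:3]:
            u,v=r["uv"];print(c,q,np.round([u,v]),round(r["confidence"],2),np.round(unproj(c,d,u,v),3))
E
```

```text
pics
{'t': 0.0, 'q': [-0.82, 0.359, 0.011, -0.0, -1.224, -0.288], 'qd': [0.0, -0.001, -0.0, -0.001, 0.001, -0.001], 'joint_efforts': [-0.0, -58.272, 29.305, 6.997, 0.007, -0.0], 'eef_pos': [0.301, -0.604, 0.226], 'ee_rot': [3.14, -0.0, -2.679], 'force': [-0.095, 0.135, -0.125], 'moment': [0.016, -0.027, -0.016], 'gripper_force': 0.0, 'width': 0.087}
scene cam at [1.179 0.502 0.921] fwd [-0.61 -0.41 -0.68] 447.4006059803819
scene blue_grip [347. 304.] 0.88 [0.599 0.283 0.074]
scene blue_grip [369. 367.] 0.59 [0.7   0.389 0.051]
scene blue_grip [209. 210.] 0.38 [ 0.645 -0.062  0.225]
scene orange_grip [360. 270.] 0.66 [0.476 0.257 0.051]
scene orange_grip [440. 333.] 0.5 [0.538 0.486 0.049]
scene orange_grip [360. 296.] 0.32 [0.517 0.283 0.007]
scene tab [210. 213.] 0.64 [ 0.649 -0.055  0.224]
scene socket_mouth [210. 212.] 0.82 [ 0.647 -0.057  0.224]
scene hinge [164. 250.] 0.9 [ 0.792 -0.06   0.228]
scene hinge [128. 187.] 0.21 [ 0.531 -0.535  0.002]
scene service_door [208. 212.] 0.68 [ 0.65  -0.062  0.223]
scene tray [360. 295.] 0.96 [0.509 0.281 0.005]
scene tray [126. 190.] 0.74 [ 0.596 -0.448  0.078]
scene timer [166. 249.] 0.38 [ 0.79  -0.056  0.23 ]
top cam at [0.298 0.02  1.313] fwd [ 0.17  0.02 -0.99] 461.7934244803059
top blue_grip [191. 184.] 0.55 [0.564 0.281 0.075]
top blue_grip [160. 146.] 0.53 [0.685 0.379 0.039]
top orange_grip [202. 222.] 0.8 [0.458 0.25  0.071]
top orange_grip [405. 285.] 0.74 [ 0.274 -0.298  0.023]
top tab [342. 145.] 0.83 [ 0.619 -0.12   0.221]
top socket_mouth [343. 152.] 0.88 [ 0.601 -0.121  0.22 ]
top hinge [345. 108.] 0.96 [ 0.712 -0.132  0.225]
top service_door [345. 149.] 0.97 [ 0.61  -0.127  0.216]
top service_door [126. 208.] 0.74 [0.508 0.471 0.046]
top tray [199. 206.] 0.68 [0.515 0.271 0.003]
```

Run:
```python
import cv2,numpy as np
t=cv2.imread("pics/top0.png");s=cv2.imread("pics/scene0.png")
cv2.imwrite("pics/both.png",np.hstack([cv2.resize(t[60:350,60:450],(400,297)),cv2.resize(s[120:420,60:460],(400,300))[:297]]).repeat(2,0).repeat(2,1)[:0] if 0 else np.vstack([cv2.resize(t[70:320,100:500],(480,300)),cv2.resize(s[150:400,80:480],(480,300))]))
```

```text
(no output)
```

View pics/both.png

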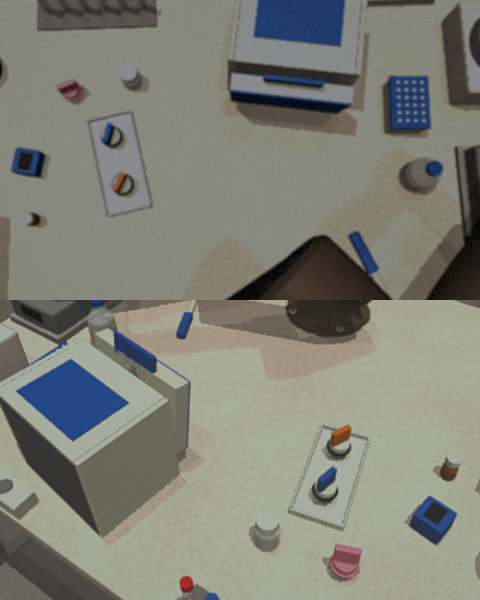

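View pics/top0.png

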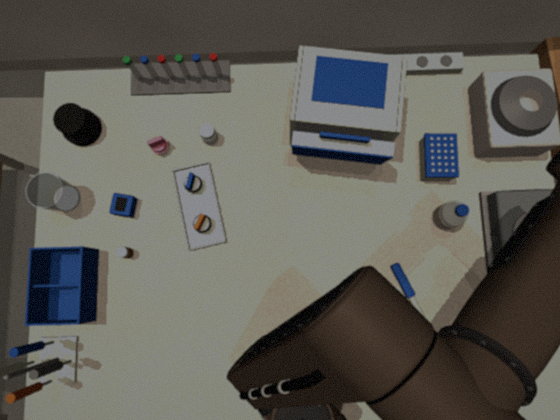

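Top view: the blue-grip cartridge in the tray is at (192,184). It could be confused with the orange one at (202,223), the pink look-alike at (157,145) outside the tray, or the timer at (122,205). I choose (192,184) and will check it in a close crop while measuring.

Run:
```python
from h import *
out=[]
for c,box in (("top",(170,165,60,40)),("scene",(320,280,60,60))):
    im=cv2.imread(f"pics/{c}0.png");d=np.load(f"pics/{c}0.npy");P=cloud(c,d);hsv=cv2.cvtColor(im,cv2.COLOR_BGR2HSV)
    x,y,w,h=box;out.append(cv2.resize(im[y:y+h,x:x+w],(300,300)))
    blue=(hsv[...,0]>100)&(hsv[...,0]<125)&(hsv[...,1]>120)
    m=blue.copy();z=np.zeros_like(m);z[y:y+h,x:x+w]=1;m&=z
    Q=P[m];g=Q[(Q[:,2]>.03)&(Q[:,2]<.11)];print(c,"grip n",len(g),"min/max",g.min(0).round(3),g.max(0).round(3))
    t=g[g[:,2]>.072] ;r=cv2.minAreaRect((t[:,:2]*1000).astype(np.float32));print(" top pts",len(t),t.mean(0).round(3),r, "zmax",np.percentile(t[:,2],95))
    u=t[:,:2]-t[:,:2].mean(0);V=np.linalg.svd(u)[2][0];print(" yaw",np.degrees(np.arctan2(V[1],V[0])))
    # analyser
    reg=(P[...,0]>.45)&(P[...,0]<1.0)&(P[...,1]>-.35)&(P[...,1]<.15)
    T=P[reg&(abs(P[...,2]-.225)<.007)]
    r=cv2.minAreaRect((T[:,:2]*1000).astype(np.float32));print(" top plane",len(T),r,cv2.boxPoints(r).round().tolist(),np.median(T[:,2]))
    cc=blue&reg&(P[...,2]>.235);B=P[cc];print(" tab n",len(B),B.min(0).round(3),B.max(0).round(3),B.mean(0).round(3))
    if len(B)>10:
        r=cv2.minAreaRect((B[:,:2]*1000).astype(np.float32));print(" tab rect",r)
        u=B-B.mean(0);V=np.linalg.svd(u)[2];print(V.round(3))
cv2.imwrite("pics/crop1.png",np.hstack(out))
```

```text
top grip n 82 min/max [0.552 0.274 0.058] [0.593 0.295 0.09 ]
 top pts 75 [0.572 0.283 0.081] ((573.0435180664062, 284.46343994140625), (14.125349044799805, 41.68275833129883), 77.40826416015625) zmax 0.08501524109857979
 yaw 165.52249982853414
 top plane 9390 ((732.2703857421875, -139.7825469970703), (274.6916198730469, 266.0740966796875), 80.95870208740234) [[579.0, -255.0], [842.0, -296.0], [885.0, -25.0], [622.0, 17.0]] 0.22492200898292114
 tab n 245 [ 0.617 -0.224  0.237] [ 0.815 -0.064  0.263] [ 0.629 -0.122  0.255]
 tab rect ((692.393798828125, -179.39700317382812), (98.03233337402344, 241.2082061767578), 47.81787109375)
[[-0.09  -0.996 -0.008]
 [-0.993  0.089  0.073]
 [-0.072  0.015 -0.997]]
scene grip n 130 min/max [0.557 0.277 0.052] [0.599 0.295 0.087]
 top pts 87 [0.578 0.286 0.082] ((577.4808959960938, 285.4852600097656), (11.127080917358398, 41.21779251098633), 75.46446990966797) zmax 0.08573214423928656
 yaw -12.959179213643173
 top plane 8985 ((734.0750732421875, -138.18873596191406), (278.56988525390625, 264.22625732421875), 81.27242279052734) [[582.0, -256.0], [844.0, -296.0], [886.0, -21.0], [625.0, 20.0]] 0.2273844791620599
 tab n 373 [ 0.619 -0.182  0.235] [ 0.647 -0.063  0.261] [ 0.636 -0.119  0.25 ]
 tab rect ((633.5311889648438, -122.82266235351562), (121.236328125, 13.6974458694458), 80.90847778320312)
[[ 0.153  0.988 -0.002]
 [-0.262  0.042  0.964]
 [-0.953  0.147 -0.265]]
```

View pics/crop1.png

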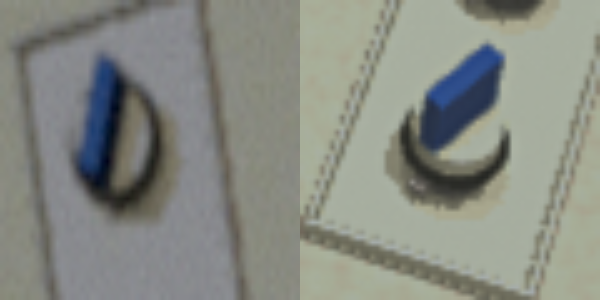

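The crop shows a blue grip bar on a black-flanged cartridge in the tray (top (192,184), scene (347,304)), so the choice holds. The analyser is yawed about -8.9°, its hinge is near (0.667,-0.128,0.05), and the door is ajar by about 0.15–0.2 rad. I'll move above the spot behind the tab.

```bash
python3 -m jog '[[[0,0,-60,0,0,0,0],[0,0,-113,0,0,0,0],[-534,267,-113,0,0,0.617,0],[-534,267,-113,0,0,0.617,0],[-534,267,-113,0,0,0.617,0],[-534,267,-113,0,0,0.617,0],[-534,267,-113,0,0,0.617,0],[-534,267,-113,0,0,0.617,0],[-534,267,-113,0,0,0.617,0],[-534,267,-113,0,0,0.617,0],[-534,267,-113,0,0,0.617,0],[-534,267,-113,0,0,0.617,0],[-534,267,-113,0,0,0.617,0],[-534,267,-113,0,0,0.617,0]]]' 20
python3 - <<'E'
from h import *
im,d=grab_frame("scene");np.save("pics/s1.npy",d);cv2.imwrite("pics/s1.png",im)
cv2.imwrite("pics/s1c.png",cv2.resize(im[80:330,60:330],(540,500)))
print(arm.get_state()["eef_pos"],arm.get_state()["ee_rot"])
E
```

```text
t: 2.65
eef_pos: [0.6598, -0.1266, 0.3394]
ee_rot: [-3.141, -0.0, 2.988]
force: [-0.5, 0.6, -0.5]
width: 0.0004
gripper_force: 0.0
[ 0.65958531 -0.12723918  0.33972648] [-3.14143497e+00  5.55853556e-05  2.98704322e+00]
```

View pics/s1c.png

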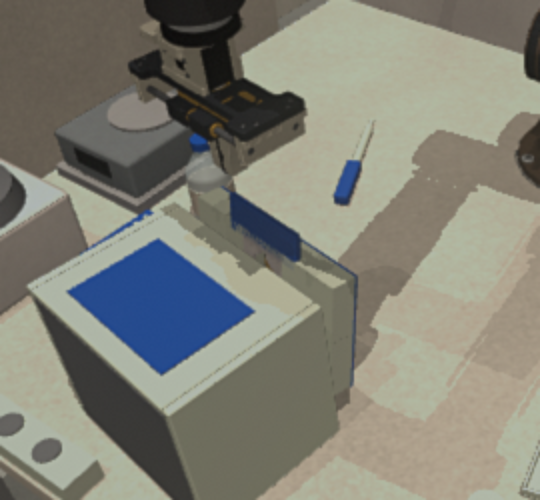

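The closed fingers hang above the gap behind the blue tab (crop (265,225)). Next I'll lower them.

```bash
python3 -m jog '[[[0,0,50,0,0,0,0],[0,0,90,0,0,0,0],[0,0,103,0,0,0,0],[0,0,103,0,0,0,0]]]'
python3 -m jog '[[[8,0,0,0,0,0,0],[16,0,0,0,0,0,0],[24,0,2,0,0,0,0],[32,0,4,0,0,0,0],[40,0,6,0,0,0,0]]]'
```

```text
t: 3.2
eef_pos: [0.6597, -0.1276, 0.237]
ee_rot: [-3.141, -0.0, 2.987]
force: [-0.5, -0.4, 0.9]
width: 0.0002
gripper_force: 0.0
t: 3.82
eef_pos: [0.6201, -0.1204, 0.231]
ee_rot: [3.141, 0.001, 2.988]
force: [2.3, -1.0, 3.4]
width: 0.0008
gripper_force: 1.3
```

```bash
python3 -m jog '[[[13,0,4,0,0,0,0],[26,0,10,0,0,0,0],[39,0,17,0,0,0,0],[51,0,24,0,0,0,0],[62,0,33,0,0,0,0],[73,0,42,0,0,0,0],[83,0,52,0,0,0,0],[92,0,63,0,0,0,0],[100,0,75,0,0,0,0],[108,0,87,0,0,0,0],[115,0,99,0,0,0,0],[121,0,112,0,0,0,0],[125,0,125,0,0,0,0],[129,0,139,0,0,0,0],[131,0,149,0,0,0,0]]]'
```

```text
t: 5.7
eef_pos: [0.4905, -0.1004, 0.0805]
ee_rot: [-3.141, -0.001, 2.987]
force: [0.4, 0.6, 1.0]
width: 0.0005
gripper_force: 0.6
```

```bash
python3 -m jog '[[[1,0,10,0,0,0,0],[2,0,20,0,0,0,0],[2,0,28,0,0,0,0],[2,0,34,0,0,0,0],[2,0,36,0,0,0,0],[2,0,36,0,0,0,0]]]'
python3 - <<'E'
from h import *
im,d=grab_frame("scene");cv2.imwrite("pics/s2c.png",cv2.resize(im[80:330,60:330],(540,500)))
E
```

```text
t: 6.45
eef_pos: [0.4889, -0.1002, 0.0497]
ee_rot: [-3.141, 0.001, 2.989]
force: [-21.0, 7.8, 57.2]
width: 0.0003
gripper_force: 28.5
```

View pics/s2c.png

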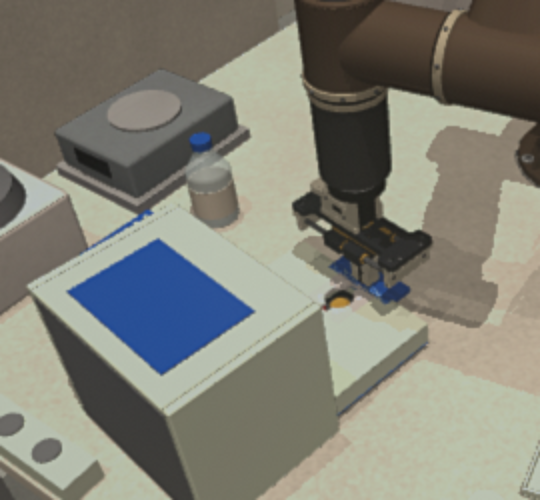

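The door lies level and the push force hit its stop (57 N). The socket shows at crop (338,300), and the tab sits under the fingers. I'll raise clear and measure the socket and grip.

```bash
python3 -m jog '[[[0,0,-60,0,0,0,0],[0,0,-120,0,0,0,20],[0,0,-180,0,0,0,40],[0,60,-190,0,0,0,50],[0,120,-190,0,0,0,50],[0,180,-190,0,0,0,50],[0,180,-190,0,0,0,50]]]'
python3 - <<'E'
from h import *
s=arm.get_state();print(np.round(s["q"],3),np.round(s["eef_pos"],4))
for c in ("top","scene"):
    im,d=grab_frame(c);cv2.imwrite(f"pics/{c}3.png",im);np.save(f"pics/{c}3.npy",d);P=cloud(c,d)
    for q in ("socket_mouth","plunger","tab","blue_grip"):
        for r in spot_in(q,c)[:2]:
            u,v=r["uv"];print(c,q,np.round([u,v],1),round(r["confidence"],2),np.round(unproj(c,d,u,v),3))
    m=(P[...,0]>.44)&(P[...,0]<.66)&(P[...,1]>-.28)&(P[...,1]<.04)&(abs(P[...,2]-.05)<.012)
    T=P[m];r=cv2.minAreaRect((T[:,:2]*1000).astype(np.float32));print("door",len(T),np.median(T[:,2]),r)
    A=np.c_[T[:,:2],np.ones(len(T))];print("plane",np.linalg.lstsq(A,T[:,2],rcond=None)[0].round(4))
    hsv=cv2.cvtColor(im,cv2.COLOR_BGR2HSV);b=(hsv[...,0]>100)&(hsv[...,0]<125)&(hsv[...,1]>120)&(P[...,0]<.56)&(P[...,0]>.43)&(P[...,1]<.0)&(P[...,1]>-.25)&(P[...,2]>.03)&(P[...,2]<.07)
    r=cv2.minAreaRect((P[b][:,:2]*1000).astype(np.float32));print("tab",b.sum(),r,P[b].mean(0).round(3))
    ora=(hsv[...,0]>8)&(hsv[...,0]<28)&(hsv[...,1]>120)&(abs(P[...,0]-.54)<.05)&(abs(P[...,1]+.11)<.05);
    print("brass",ora.sum(),P[ora].mean(0).round(3) if ora.any() else "")
t=cv2.imread("pics/top3.png");c2=cv2.imread("pics/scene3.png")
cv2.imwrite("pics/sock.png",np.hstack([cv2.resize(t[130:230,280:400],(400,333)),cv2.resize(c2[180:280,180:300],(400,333))]))
E
```

```text
t: 7.38
eef_pos: [0.5173, 0.0812, 0.2352]
ee_rot: [3.141, 0.0, 2.991]
force: [0.5, 0.1, -0.4]
width: 0.049
gripper_force: 0.0
[ 0.531  0.103 -0.306 -0.    -1.162 -2.252] [0.5173 0.0812 0.2352]
top socket_mouth [336.8 184.6] 0.77 [ 0.555 -0.122  0.049]
top socket_mouth [440.6 159.7] 0.3 [ 0.611 -0.407  0.071]
top tab [337.6 180.6] 0.96 [ 0.565 -0.124  0.052]
top blue_grip [156.8 145. ] 0.52 [0.685 0.384 0.052]
top blue_grip [203.6 223.6] 0.34 [0.457 0.252 0.043]
door 5263 0.049660418390516554 ((566.1627807617188, -119.9603271484375), (259.9025573730469, 223.6192626953125), 81.64530181884766)
plane [ 0.0027 -0.0016  0.0479]
tab 553 ((480.72125244140625, -100.06694030761719), (116.23103332519531, 44.566104888916016), 81.5402603149414) [ 0.477 -0.1    0.05 ]
brass 79 [ 0.537 -0.108  0.035]
scene socket_mouth [237.7 236.8] 0.75 [ 0.55  -0.07   0.051]
scene plunger [237.1 238. ] 0.41 [ 0.555 -0.068  0.052]
scene tab [237.9 238.7] 0.86 [ 0.556 -0.064  0.052]
scene blue_grip [347.3 303.7] 0.84 [0.598 0.284 0.073]
scene blue_grip [368.9 367.3] 0.61 [0.699 0.389 0.05 ]
door 2783 0.05158569079586109 ((531.2313842773438, -92.16783142089844), (286.0737609863281, 159.01612854003906), 61.640380859375)
plane [ 0.0004 -0.0069  0.0505]
tab 397 ((481.7638244628906, -98.81768035888672), (118.71768951416016, 43.71918869018555), 81.8461685180664) [ 0.481 -0.096  0.052]
brass 36 [ 0.534 -0.113  0.037]
```

View pics/sock.png

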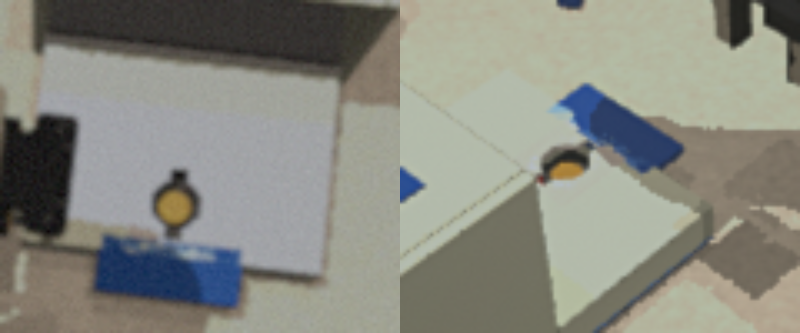

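Socket seen in the top crop at (175,205), i.e. top pixel about (332.5,191.5), with its notches running to and from the hinge. I'll measure its outline on the z = 0.05 plane.

Run:
```python
from h import *
def plane(cam,uv,z):
    p=camera_params(cam);K=np.array(p["mtx"]);R=np.array(p["R"]);C=-R.T@np.array(p["t"])
    r=np.c_[uv,np.ones(len(uv))]@np.linalg.inv(K).T@R
    return C+r*((z-C[2])/r[:,2])[:,None]
for c,seed in (("top",(332,191)),("scene",None)):
    im=cv2.imread(f"pics/{c}3.png");hsv=cv2.cvtColor(im,cv2.COLOR_BGR2HSV)
    if seed is None: seed=(180+int(565/3.333),180+int(165/3.333)-0)
    else: pass
    nw=((hsv[...,2]<115)|(hsv[...,1]>110))&~((hsv[...,0]>100)&(hsv[...,0]<125)&(hsv[...,1]>120))
    if c=="scene": seed=(229,229)
    n,l=cv2.connectedComponents(nw.astype(np.uint8));k=l[seed[1],seed[0]]
    v,u=np.nonzero(l==k);print(c,k,len(u),u.min(),u.max(),v.min(),v.max())
    if k and len(u)<600:
        X=plane(c,np.c_[u,v].astype(float),.05)[:,:2];r=cv2.minAreaRect((X*1000).astype(np.float32))
        V=np.linalg.svd(X-X.mean(0),full_matrices=False)[2][0];print(X.mean(0).round(4),r,np.degrees(np.arctan(V[1]/V[0])))
```

```text
top 73 191 326 339 181 201
[ 0.5371 -0.1088] ((536.8637084960938, -108.80924224853516), (53.09257888793945, 37.77892303466797), 20.398990631103516) -8.349185489145434
scene 64 5440 145 287 222 346
```

```bash
python3 -m jog '[[[-5,50,0,0,0,-0.18,50],[-10,100,0,0,0,-0.36,50],[-16,150,0,0,0,-0.54,50],[-26,210,0,0,0,-0.72,50],[-26,210,0,0,0,-0.9,50],[-26,210,0,0,0,-1.08,50],[-26,210,0,0,0,-1.26,50],[-26,210,0,0,0,-1.44,50],[-26,210,20,0,0,-1.62,50],[-26,210,40,0,0,-1.8,50],[-26,210,60,0,0,-1.98,50],[-26,210,80,0,0,-2.16,50],[-26,210,90,0,0,-2.34,50],[-26,210,100,0,0,-2.52,50],[-26,210,110,0,0,-2.7,50],[-26,210,115,0,0,-2.88,50],[-26,210,115,0,0,-3.057,50],[-26,210,115,0,0,-3.057,50]]]'
python3 - <<'E'
from h import *
s=arm.get_state();print(np.round(s["q"],3))
im,d=grab_frame("scene");cv2.imwrite("pics/s4c.png",cv2.resize(im[190:390,270:470],(560,560)))
E
```

```text
t: 10.12
eef_pos: [0.5747, 0.2809, 0.1204]
ee_rot: [3.141, 0.0, -0.24]
force: [0.2, -0.3, 0.1]
width: 0.05
gripper_force: 0.0
[ 0.759  0.384 -0.207  0.    -0.98   0.571]
```

View pics/s4c.png

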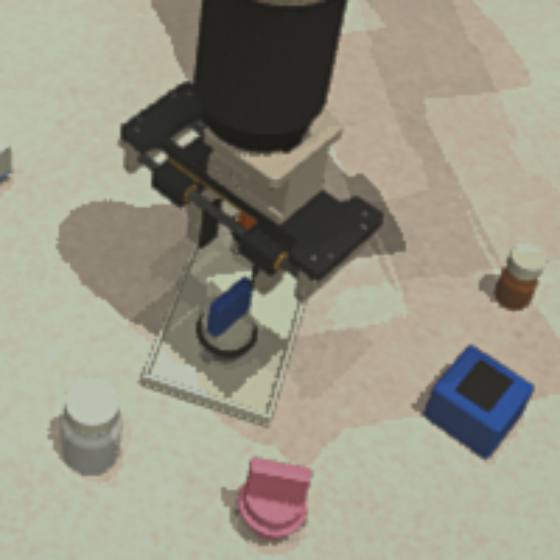

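The open fingers straddle the blue bar (crop (230,305)), clear of the orange cartridge. Next I'll go down and grip.

```bash
python3 -m jog '[[[-1,-4,25,0,0,0,50],[-1,-4,50,0,0,0,50],[-1,-4,64,0,0,0,50],[-1,-4,69,0,0,0,50],[-1,-4,69,0,0,0,50]]]'
python3 -m jog '[[[0,0,0,0,0,0,8],[0,0,0,0,0,0,0],[0,0,0,0,0,0,0],[0,0,0,0,0,0,0],[0,0,0,0,0,0,0]]]' 45
```

```text
t: 10.8
eef_pos: [0.5748, 0.2855, 0.0518]
ee_rot: [-3.141, -0.0, -0.24]
force: [0.5, -0.4, 0.3]
width: 0.0502
gripper_force: 0.0
t: 11.42
eef_pos: [0.5746, 0.2854, 0.0517]
ee_rot: [-3.142, -0.0, -0.239]
force: [-0.8, -0.2, 1.4]
width: 0.0115
gripper_force: 45.0
```

```bash
python3 -m jog '[[[0,0,-40,0,0,0,0],[0,0,-90,0,0,0,0],[0,0,-110,0,0,0,0],[10,50,-110,0,0,-0.02,0],[16,100,-110,0,0,-0.04,0],[24,150,-110,0,0,-0.06,0],[32,200,-110,0,0,-0.085,0],[40,250,-110,0,0,-0.085,0],[48,300,-110,0,0,-0.085,0],[55,350,-110,0,0,-0.085,0],[58,380,-110,0,0,-0.085,0],[58,391,-105,0,0,-0.085,0],[58,391,-100,0,0,-0.085,0],[58,391,-100,0,0,-0.085,0]]]'
python3 - <<'E'
from h import *
s=arm.get_state();print(np.round(s["q"],3),np.round(s["eef_pos"],4),s["width"])
im,d=grab_frame("scene");cv2.imwrite("pics/s5.png",im);np.save("pics/s5.npy",d);it,dt=grab_frame("top");cv2.imwrite("pics/t5.png",it);np.save("pics/t5.npy",dt)
cv2.imwrite("pics/s5c.png",np.hstack([cv2.resize(im[150:270,160:280],(400,400)),cv2.resize(it[130:230,280:380],(400,400))]))
E
```

```text
t: 13.18
eef_pos: [0.5382, -0.1074, 0.1509]
ee_rot: [3.142, 0.001, -0.153]
force: [-0.6, 0.6, -1.5]
width: 0.0119
gripper_force: 45.0
[ 0.16   0.216 -0.372 -0.    -0.983  1.258] [ 0.5382 -0.1074  0.1509] 0.0118824704723858
```

View pics/s5c.png

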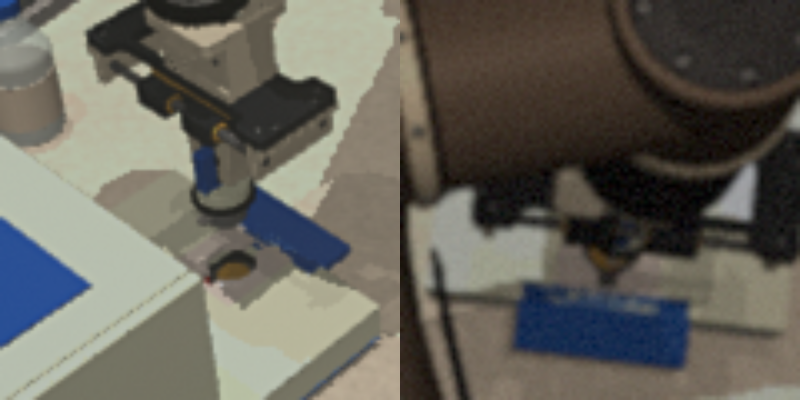

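The cartridge hangs upright above the socket, with the flange at crop (220,200) and the socket at (232,268). I'll fit its axis from the depth map to see how far off it sits in the grip.

Run:
```python
from h import *
from scipy.optimize import least_squares
P=cloud("scene",np.load("pics/s5.npy"))[150:270,160:280].reshape(-1,3)
s=arm.get_state()["eef_pos"]
near=np.hypot(P[:,0]-s[0],P[:,1]-s[1])<.035
for n,z0,z1,r in (("drum",.132,.142,.022),("nose",.105,.124,.0175)):
    Q=P[near&(P[:,2]>z0)&(P[:,2]<z1)]
    f=least_squares(lambda c:np.hypot(Q[:,0]-c[0],Q[:,1]-c[1])-r,s[:2],loss="soft_l1",f_scale=.002)
    print(n,len(Q),f.x.round(4),"rms",np.sqrt(np.mean(f.fun**2)).round(4))
print(np.round(s,4))
# grip centre before grasp from first scene+top was ~(.5752,.285)
```

```text
drum 71 [ 0.539  -0.1069] rms 0.0023
nose 47 [ 0.541  -0.1089] rms 0.003
[ 0.5387 -0.1073  0.1514]
```

```bash
python3 -m jog '[[[-1,1,20,0,0,0,0],[-1,1,36,0,0,0,0],[-1,1,46,0,0,0,0],[-1,1,50,0,0,0,0],[-1,1,53,0,0,0,0],[-1,1,55,0,0,0,0],[-1,1,57,0,0,0,0],[-1,1,57,0,0,0,0]]]' 60
```

```text
t: 14.28
eef_pos: [0.5373, -0.1091, 0.0946]
ee_rot: [-3.142, -0.0, -0.154]
force: [-0.0, -0.4, -1.8]
width: 0.0115
gripper_force: 60.0
```

```bash
python3 -m jog '[[[0,0,2,0,0,0,0],[0,0,4,0,0,0,0],[0,0,6,0,0,0,0],[0,0,8,0,0,0,0],[0,0,9,0,0,0,0],[0,0,9,0,0,0,0]]]'
```

```text
t: 15.02
eef_pos: [0.5372, -0.1091, 0.0854]
ee_rot: [3.142, 0.0, -0.154]
force: [-0.6, -1.1, -1.6]
width: 0.0115
gripper_force: 60.0
```

```bash
python3 -m jog '[[[0,0,2,0,0,0,0],[0,0,4,0,0,0,0],[0,0,6,0,0,0,0],[0,0,8,0,0,0,0],[0,0,10,0,0,0,0],[0,0,11,0,0,0,0],[0,0,11,0,0,0,0]]]'
```

```text
t: 15.9
eef_pos: [0.5375, -0.1091, 0.0747]
ee_rot: [-3.142, -0.0, -0.154]
force: [0.5, -0.7, 4.5]
width: 0.0115
gripper_force: 60.0
```

```bash
python3 -m jog '[[[0,0,0.5,0,0,0,0],[0,0,1,0,0,0,0],[0,0,1.5,0,0,0,0],[0,0,1.5,0,0,0,0]]]'
```

```text
t: 16.4
eef_pos: [0.5375, -0.1091, 0.0736]
ee_rot: [3.142, -0.001, -0.154]
force: [-1.9, 0.4, 9.2]
width: 0.0118
gripper_force: 60.0
```

It's seated on the flange. Next comes the clockwise twist.

```bash
python3 -m jog '[[[0,0,0.3,0,0,0.08,0],[0,0,0.3,0,0,0.16,0],[0,0,0.3,0,0,0.24,0],[0,0,0.3,0,0,0.32,0],[0,0,0.3,0,0,0.4,0],[0,0,0.3,0,0,0.5,0],[0,0,0.3,0,0,0.6,0],[0,0,0.3,0,0,0.7,0],[0,0,0.3,0,0,0.8,0],[0,0,0.3,0,0,0.8,0]]]'
python3 - <<'E'
from h import *
s=arm.get_state();print(np.round(s["moment"],3),np.round(s["q"],3),np.round(s["eef_pos"],4))
E
```

```text
t: 17.65
eef_pos: [0.5381, -0.1091, 0.0735]
ee_rot: [-3.14, -0.001, -0.955]
force: [-0.9, 0.3, 8.6]
width: 0.0114
gripper_force: 60.0
[ 0.055  0.57  -0.068] [ 0.157  0.303 -0.463  0.001 -0.803  0.458] [ 0.5381 -0.1091  0.0735]
```

```bash
python3 -m jog '[[[0,0,0.2,0,0,0.1,0],[0,0,0.2,0,0,0.2,0],[0,0,0.2,0,0,0.3,0],[0,0,0.2,0,0,0.4,0],[0,0,0.2,0,0,0.5,0],[0,0,0.2,0,0,0.6,0],[0,0,0.2,0,0,0.65,0],[0,0,0.2,0,0,0.65,0]]]'
python3 - <<'E'
from h import *
for i in range(2):
  im,d=grab_frame("scene");s=arm.get_state();print(np.round(s["moment"],3),np.round(s["force"],1))
cv2.imwrite("pics/s6c.png",cv2.resize(im[150:270,160:280],(600,600)))
E
```

```text
t: 18.65
eef_pos: [0.5381, -0.1092, 0.0735]
ee_rot: [-3.14, -0.0, -1.604]
force: [-1.7, 0.4, 10.9]
width: 0.0118
gripper_force: 60.0
[ 0.02   0.669 -0.061] [-0.5 -0.  10.3]
[0.023 0.656 0.049] [-1.4 -0.  10. ]
```

View pics/s6c.png

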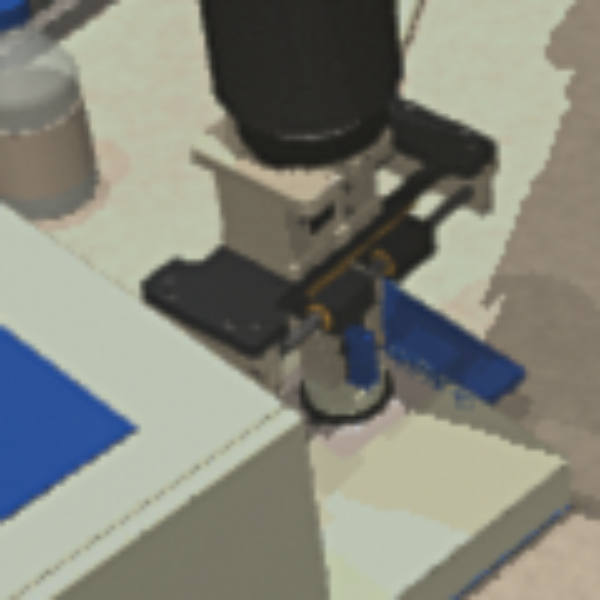

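The flange sits on the plate (crop (345,400)), the bar is turned about 1.45 rad, and the gripper is clear of the analyser. I'll go on to the stop in small steps, watching the moment.

```bash
python3 -m jog '[[[0,0,0.2,0,0,0.04,0],[0,0,0.2,0,0,0.08,0],[0,0,0.2,0,0,0.08,0],[0,0,0.2,0,0,0.08,0]]]'
cat > m.py <<'E'
from h import *
M=[]
for i in range(8): grab_frame("top");s=arm.get_state();M.append(np.r_[s["moment"],s["force"]])
print(np.mean(M,0).round(3),np.std(M,0).round(3)[2],np.round(s["ee_rot"],3),s["width"],s["t"])
E
python3 m.py
```

```text
t: 19.25
eef_pos: [0.5381, -0.1092, 0.0735]
ee_rot: [-3.14, -0.0, -1.682]
force: [-2.0, -0.5, 11.7]
width: 0.0116
gripper_force: 60.1
[ 0.118  0.948  0.44  -2.341  0.571 12.15 ] 0.022 [-3.14  -0.    -1.682] 0.011494841074170866 19.65
```

```bash
python3 -m jog '[[[0,0,0,0,0,0.03,0],[0,0,0,0,0,0.06,0],[0,0,0,0,0,0.06,0],[0,0,0,0,0,0.06,0]]]'
python3 m.py
```

```text
t: 20.15
eef_pos: [0.5381, -0.1093, 0.0735]
ee_rot: [-3.14, -0.001, -1.741]
force: [-2.3, 1.0, 10.9]
width: 0.0117
gripper_force: 60.9
[ 0.082  0.991  1.068 -2.151  0.349 12.161] 0.026 [-3.140e+00 -1.000e-03 -1.741e+00] 0.011699781747225592 20.55
```

The moment climbs steeply (0.44, then 1.07 N m), so the ring is at its stop. Force and position are steady, so I'll hand in.

```bash
python3 -c "
from station import arm
print(arm.job_done())"
```

```text
the job is handed in; nothing more can be done
None
```

I pulled the service door fully open, pushed the blue cartridge into the socket and twisted it a quarter turn clockwise to its stop, then handed the job in at about 20.6 s with the arm still gripping and pushing it; I didn't knowingly touch anything else on the bench, and no verdict came back.

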